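Log a sample flask with the bench scanner, then hold it down in the vortex mixer

TASK

Log the sample, then mix it: while the round flask stands on the reading pad in front of the clamped scanner, squeeze the scanner's trigger fully in for a moment and let it spring back out. Then take the flask over to the vortex mixer, seat it upright in the rubber ring on top and press it steadily down against the spring, without ramming it, until the ring is at or nearly at the bottom of its travel. Finish while still holding the flask pressed down there, fingers on the flask and not on the ring; never tip the flask over, and leave the other glassware standing where it is.

Things in the scene. Friction and masses are not known exactly. Their poses are not given: they have to be found in the camera images.
- flask_mid (a point): Sample flask (loose, about 200 g): amber, round, stoppered, 110 mm tall; starts on the reading pad. Point on its axis, 55 mm above its foot; z up. Ball 64 mm wide, centre 28 mm above the flat 31 mm foot. Neck 25 mm wide, from 58 to 97 mm above the foot (middle 23 mm above this point), white label with black bars all round; 28 mm rim bead at 97 to 102 mm, 23 mm stopper to the top.
- scanner_grip (a point): Fixed point at the centre of the grip of a grey pistol-shaped scanner, clamped on its side on a stand: barrel and grip horizontal, 83 mm above the bench. z up; barrel points to -y, the grip runs to -x and ends 71 mm from here. Grip 30 mm thick along y (back at y = 15, front, with the trigger, at y = -15 mm), 28 mm high. Head on the +x side from x = 26 mm on, its top at most 30 mm above this point.
- trigger_end (a point): Middle of the front of the free end of the scanner's black trigger, moves with it; same height as scanner_grip. The blade, 36 mm long, 7 mm thick, 16 mm high, stands off the grip's front (-y side) on a vertical pin at x = 26, y = -18 mm in scanner_grip's axes. This end is there at x = -7, y = -33 mm let go and x = -10, y = -23 mm fully in, where grip and trigger are 38 mm thick together.
- trigger (a joint): Angle of the trigger about its pin in rad: 0 let go, 0.30 squeezed fully in. A spring pushes it out: about 4 N at the free end to start moving, 8 N fully in.
- reading_spot (a point): Centre of the black round reading pad (60 mm in diameter) on the stand's 5 mm thick steel foot plate, 90 mm in front of the scanner's nose. Same axes as scanner_grip.
- cradle_top (a point): Centre of the upper face of the mixer's black rubber ring, moves with it; z up; 122 mm above the bench with the ring up. Ring 68 mm outside, 48 mm inside, 12 mm thick, on a coil spring on the white and grey vortex mixer (125 x 140 mm, housing top 71 mm above the bench). The flask's ball rests on the ring's inner edge: seated, its foot is 7 mm below this point and flask_mid 48 mm above it.
- cradle (a joint): How far the ring is pressed down, in m: 0 up, 0.014 at its bottom stop. The spring takes about 6 N to start moving and 13 N at the bottom (500 N/m); the flask's own weight does not move it.
- conical_flask: Bystander, loose: clear conical flask, 80 mm wide, 105 mm tall. Origin under its foot.
- reagent_bottle: Bystander, loose: brown dropper bottle, 54 mm wide, 125 mm tall, black nozzle. Origin under its foot.
- measuring_jug: Bystander, loose: clear plastic jug with one handle, 96 mm wide, 115 mm tall. Origin under its foot.
- vial: Bystander, loose: small brown vial with a yellow cap, 28 mm wide, 50 mm tall. Origin under its foot.
Mind the look-alikes: they are no part of the job. Leave any purple or red look-alike of the part that bears flask_mid alone.

How it is judged:
By the outcome, as a careful person would: the job done as asked, in the order asked, and still so for the second after the job is handed in, while the arm keeps its last pose, push and grip.
It also fails if it takes over 58 s, if anything falls off the work surface, if the arm or the gripper's body presses on something with over 40 N, if the wrist force passes 120 N, or if a joint passes its speed limit or range.

ROBOT

A 6-joint arm with a two-finger parallel gripper is mounted at the origin on the work surface. World frame = base frame: x ahead of the robot, y to its left, z up, the work surface at z = 0. Lengths are in m, angles in rad, forces in N, time in s.
With the tool pointing down it reaches from about 0.275 to 0.75 m from the base axis. Payload 10.2 kg.
Tool frame: the origin (TCP) lies midway between the tips of the shut fingers; the grasp point (between the pads) lies 19 mm behind it; x points along the fingers, z is the direction in which the jaws open and shut, and the axes are right-handed (so a half turn about x gives the same grasp; the last joint's range is limited). The gripper opens to 88 mm and grips with 3 to 60 N. Pads are 18 mm wide; open, the fingers measure 123 mm over their backs; the gripper's body (75 mm by 187 mm) begins 45 mm behind the grasp point.
Start: joints at [1.034, 0.313, 1.498, -0, 1.331, -0.223], TCP at [0.162, 0.499, 0.239] pointing down, gripper open.
Joint ranges: [-2.94, 2.94], [-0.97, 2.17], [0.19, 2.56], [-1.23, 4.37], [0.02, 3.11], [-2.88, 2.88]. Speed limits (rad/s): [2.39, 2.39, 3.01, 3.14, 3.14, 3.14].

INTERFACE

Orientations are given as a unit quaternion [w, x, y, z].
In Python, from cell import status, eyes, robot gives the robot as it stands.
- The arm moves only by the tool carry_out, never from a script. Its argument "plan" is a list that holds one entry, the list of rows, each a list of 7 numbers: the turn, a rotation vector about the tool's x, y, z in degrees, then the shift along the tool's x, y, z in cm, then the opening, from 0 (shut) to 1 (fully open). A call has 1 to 10 rows; each row is the pose to reach, as a shift and turn from the pose commanded when the call began, along the tool's axes at that moment; what a row does not reach only later rows make up. A row lasts 1/12 s, in which the tool goes at most 41.7 mm and 7.16 degrees, less where a joint would pass 70% of its speed; a pose out of reach is approached as far as the arm can. A call with a gripper value outside its range is refused whole. The fingers move at their own pace and stop on an object; the grip force is fixed at half the most. Time passes only in rows, so rows that repeat a pose let the fingers close. It gives the time, the measured TCP pose, the force and the opening at its end, in the units of the state.
- status.read_state(): the state, without advancing time (a new reading comes with each control period).
- eyes.camera(name): name is "scene" or "side" or "wrist"; returns the picture (384x512x3 uint8, red, green, blue); there is no depth.
- eyes.get_calibration(name): a dict with "camera_matrix" (3x3 intrinsics, pixels), "cam_to_world" (4x4, takes a point from camera to world coordinates). Camera axes: x right, y up, looking along -z (the intrinsics and any distortion apply to the point x, -y, -z); pixel columns grow to the right and rows downward; lengths in m; the calibration is good to about 2 mm. The wrist camera is an equidistant fisheye: a pixel r from the principal point sees the ray r / f radians off the axis. A picture is of the moment at which its call begins: read the wrist's pose just before it. get_calibration takes no time and is no camera call; for the wrist camera it gives the pose at the moment of the call.
- robot.finish_job(): hands the job in, once; it reports no verdict.
The state is a dict: "time_s": time; "joint_positions": joint angles; "dq": joint speeds; "joint_efforts": joint torques, N m; "position": TCP position; "tool_rot": TCP orientation; "force": force on the tool from outside, world axes, zero at the start; "ft_torque": the same for the moment, N m; "opening": opening from 0.0 (shut) to 1.0 (fully open).
Only numpy, scipy, OpenCV 4.12 (cv2) and the standard library are available. Lean on these libraries where they do the work, as an engineer would, in place of code of your own. Each camera call takes 0.05 s, during which the arm holds its last target. There are 200 camera calls.

## Working session

There is one attempt and no reset: what is moved stays moved. The work goes in short steps, Python scripts to look and compute and a tool call to move; the robot and the scene stay as the last step left them, time stands still between calls to the robot, and variables do not carry over. Pictures are saved under pics/ and viewed, on a budget of 10 in all, crops included, one or two more only if the job needs it, and the job is handed in when it is done.

Besides the shell and the picture viewer there is one more tool, called after "Request:" as a command line: name --argument value ..., lists and objects as JSON in quotes. carry_out: Moves the arm, as the interface text tells. Its arguments: {"type":"object","properties":{"plan":{"type":"array"}},"required":["plan"]}

```bash
ls; mkdir -p pics
python3 - <<'E'
from cell import status, eyes
import cv2, numpy as np
s=status.read_state(); print(s)
for n in ("scene","side"):
    im=eyes.camera(n); cv2.imwrite(f"pics/{n}0.png",im[:,:,::-1])
    c=eyes.get_calibration(n); print(n,c)
E
```

```text
pics
{'time_s': 0.0, 'joint_positions': array([ 1.03359206e+00,  3.13469064e-01,  1.49842648e+00,  3.52655549e-06,
        1.33100228e+00, -2.23421989e-01]), 'dq': array([ 0.0014133 ,  0.00136215,  0.00050382,  0.00110348, -0.0016496 ,
       -0.00014852]), 'joint_efforts': array([ 1.83308907e-04, -4.02202213e+01, -2.52277458e+01,  6.95549324e-02,
        3.51205899e-02, -7.09221695e-05]), 'position': array([0.1619397 , 0.49914435, 0.23815531]), 'tool_rot': array([ 0.57155853, -0.41591517,  0.57240768,  0.41555369]), 'force': array([ 0.56177862,  0.69060643, -0.63242945]), 'ft_torque': array([ 0.04056987,  0.00706026, -0.04686299]), 'opening': 0.9981933809519278}
scene {'camera_matrix': array([[423.42114152,   0.        , 251.99528539],
       [  0.        , 423.42114152, 196.31384753],
       [  0.        ,   0.        ,   1.        ]]), 'cam_to_world': array([[ 0.72022628, -0.39103747,  0.57303037,  1.05738851],
       [ 0.69372441,  0.41135494, -0.59121362, -0.58172856],
       [-0.0045322 ,  0.82333275,  0.56754088,  0.63001592],
       [ 0.        ,  0.        ,  0.        ,  1.        ]])}
side {'camera_matrix': array([[499.69552089,   0.        , 258.10475011],
       [  0.        , 499.69552089, 192.11077365],
       [  0.        ,   0.        ,   1.        ]]), 'cam_to_world': array([[-0.99787868,  0.03648376, -0.05391732,  0.4848149 ],
       [-0.06292384, -0.75292274,  0.65509384,  0.69960518],
       [-0.01669529,  0.65709686,  0.75362125,  0.94134783],
       [ 0.        ,  0.        ,  0.        ,  1.        ]])}
```

View pics/scene0.png

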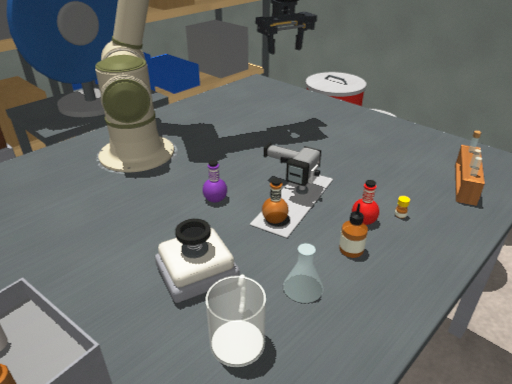

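View pics/side0.png

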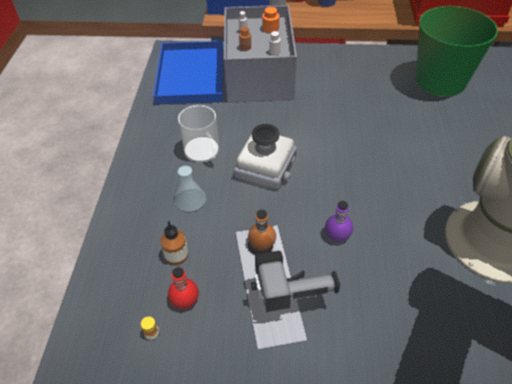

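Candidates for the flask: amber at scene (275,208)/side (262,237); purple at scene (214,188)/side (340,226); red at scene (366,208)/side (183,292). The brown bottle at scene (353,238) is a bystander. The amber one is round, stoppered and on the foot plate in front of the scanner, so it fits. I'll confirm it in a crop.

Run:
```python
import cv2, numpy as np
a=cv2.imread("pics/side0.png")[200:350,230:345]; b=cv2.imread("pics/scene0.png")[140:240,250:340]
A=cv2.resize(a,(400,522),interpolation=cv2.INTER_CUBIC);B=cv2.resize(b,(400,444),interpolation=cv2.INTER_CUBIC)
o=np.zeros((522,800,3),np.uint8);o[:,:400]=A;o[:444,400:]=B
cv2.imwrite("pics/crop1.png",o); print(400/115,400/90)
```

```text
3.4782608695652173 4.444444444444445
```

View pics/crop1.png

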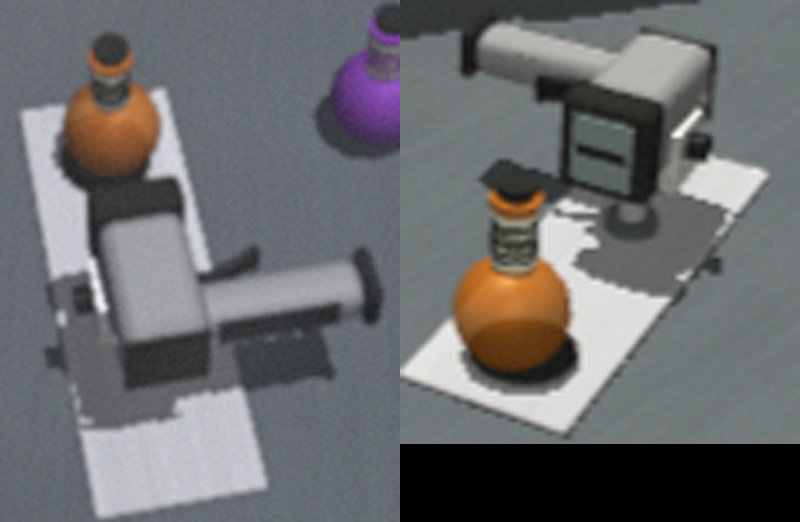

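The crop shows the amber flask with its banded label neck and black stopper on the foot plate, in front of the scanner's window. Grip end cap: side ≈(336,282), scene ≈(265,151). Trigger's free end: side ≈(303,273), scene ≈(283,160).

```bash
cat > h.py <<'E'
import numpy as np, cv2
from scipy.spatial.transform import Rotation as R
from cell import status, eyes
def ray(n,p,c=None):
    c=c or eyes.get_calibration(n); K=c["camera_matrix"]; T=c["cam_to_world"]
    d=np.array([(p[0]-K[0,2])/K[0,0],-(p[1]-K[1,2])/K[1,1],-1.])
    d=T[:3,:3]@d; return T[:3,3],d/np.linalg.norm(d)
def plane(n,p,z):
    o,d=ray(n,p); return o+d*(z-o[2])/d[2]
def tri(p1,p2):
    o1,d1=ray("scene",p1);o2,d2=ray("side",p2)
    A=np.c_[d1,-d2]; t=np.linalg.lstsq(A,o2-o1,rcond=None)[0]
    a,b=o1+t[0]*d1,o2+t[1]*d2; return (a+b)/2,np.linalg.norm(a-b)
def proj(n,P):
    c=eyes.get_calibration(n);K=c["camera_matrix"];T=c["cam_to_world"]
    q=T[:3,:3].T@(np.asarray(P)-T[:3,3]); return K[0,0]*q[0]/-q[2]+K[0,2],K[1,1]*-q[1]/-q[2]+K[1,2]
E
cat > m.py <<'E'
from h import *
np.set_printoptions(precision=4,suppress=True)
im={n:cv2.imread(f"pics/{n}0.png") for n in ("scene","side")}
def blobs(n,mask,roi,k=2):
    m=np.zeros_like(mask);x0,x1,y0,y1=roi;m[y0:y1,x0:x1]=mask[y0:y1,x0:x1]
    cs,_=cv2.findContours(m,cv2.RETR_EXTERNAL,cv2.CHAIN_APPROX_NONE)
    return sorted(cs,key=cv2.contourArea)[::-1][:k]
hsv={n:cv2.cvtColor(im[n],cv2.COLOR_BGR2HSV) for n in im}
c={}
for n,roi in (("scene",(250,300,195,232)),("side",(240,285,219,256))):
    m=cv2.inRange(hsv[n],(5,130,50),(22,255,255))
    k=blobs(n,m,roi,1)[0]; c[n]=cv2.minEnclosingCircle(k); print(n,"ball",c[n],cv2.boundingRect(k))
print("ball",tri(c["scene"][0],c["side"][0]))
# ring
for n,roi in (("scene",(165,220,215,250)),("side",(245,285,120,155))):
    m=cv2.inRange(hsv[n],(0,0,0),(180,255,60))
    k=blobs(n,m,roi,1)[0]; e=cv2.fitEllipse(cv2.convexHull(k)); print(n,"ring",cv2.boundingRect(k),e)
    c[n]=e; print(plane(n,e[0],.116))
print("ring",tri(c["scene"][0],c["side"][0]))
# plate
m=cv2.inRange(hsv["side"],(0,0,165),(180,45,255))
k=np.vstack([q for q in blobs("side",m,(230,310,220,350),3)])
r=cv2.minAreaRect(k); q=cv2.convexHull(k); ap=cv2.approxPolyDP(q,4,True)[:,0]
for p in ap: print(p,plane("side",p,.005))
print("cap",tri((265.3,150.8),(336.4,282)),"trig",tri((282.6,160),(303.3,273.3)))
# bystanders
for n,p in (("purple",(214,203)),("cone",(303,290)),("bottle",(353,250)),("jug",(238,342))): print(n,plane("scene",p,.005))
E
python3 m.py
```

```text
scene ball ((274.7930908203125, 209.80172729492188), 13.319632530212402) (262, 198, 26, 26)
side ball ((261.9664611816406, 235.5255584716797), 13.200542449951172) (249, 224, 26, 25)
ball (array([0.5327, 0.0377, 0.0323]), np.float64(0.0007894405898169407))
scene ring (176, 219, 34, 31) ((193.33224487304688, 235.57583618164062), (35.7132568359375, 36.492435455322266), 130.85411071777344)
[ 0.5487 -0.2166  0.116 ]
side ring (253, 125, 22, 20) ((263.6699523925781, 134.2264862060547), (19.032123565673828, 23.017410278320312), 66.25706481933594)
[ 0.5421 -0.2053  0.116 ]
ring (array([ 0.5425, -0.2121,  0.1098]), np.float64(1.777970352239402e-05))
[306 339] [0.433  0.2654 0.005 ]
[258 347] [0.5267 0.2871 0.005 ]
[236 232] [0.5954 0.0111 0.005 ]
[248 231] [0.5678 0.0068 0.005 ]
[279 265] [0.4924 0.0962 0.005 ]
cap (array([0.3761, 0.1758, 0.0777]), np.float64(0.0024920518109058493)) trig (array([0.4442, 0.1639, 0.082 ]), np.float64(0.00355628238851241))
purple [ 0.3771 -0.0188  0.005 ]
cone [ 0.7244 -0.0954  0.005 ]
bottle [0.7308 0.0726 0.005 ]
jug [ 0.7177 -0.2682  0.005 ]
```

Ball z comes out at 32 mm against 33 expected. Grip end z is 78 mm and trigger z is 82 mm against 83 expected, and the trigger sits where the grip predicts. The ring fit needs a tighter look. First I'll work out the tool axes and the pre-grasp move over the grip.

```bash
cat >> h.py <<'E'
def mv(target,jaw_yaw=None,verbose=True):
    "shift (cm, tool axes) and turn (deg) from the present pose to TCP target, tool down, jaw axis (tool z) at world angle jaw_yaw deg, nearest half turn"
    s=status.read_state(); q=s["tool_rot"]; Q=R.from_quat([q[1],q[2],q[3],q[0]]); M=Q.as_matrix()
    sh=M.T@(np.asarray(target)-s["position"])*100
    tv=np.zeros(3)
    if jaw_yaw is not None:
        best=None
        for f in (0,180):
            a=np.radians(jaw_yaw+f); z=np.array([np.cos(a),np.sin(a),0]); x=np.array([0,0,-1.]); G=np.c_[x,np.cross(z,x),z]
            v=(Q.inv()*R.from_matrix(G)).as_rotvec(degrees=True)
            if best is None or np.linalg.norm(v)<np.linalg.norm(best): best=v
        tv=best
    if verbose: print("t",s["time_s"],"pos",s["position"],"axes\n",M.round(3),"\nturn",tv.round(1),"shift",sh.round(2),"force",s["force"].round(1),"op",round(s["opening"],3))
    return tv,sh
E
python3 - <<'E'
from h import *
x=np.array([np.cos(np.radians(13.7)),np.sin(np.radians(13.7))]);y=np.array([-x[1],x[0]])
cap=np.array([.3761,.1758]); g=cap+.068*x
print(g, g-.004*y-.002*x)
tv,sh=mv([*(g-.004*y-.002*x),.19],103.7)
for n in("scene","side"):
    for P in ((0,0,.083),(-.071,0,.083),(.026,-.015,.097),(-.071,.015,.083),(-.071,-.015,.083)):
        print(n,P,np.round(proj(n,[*(g+P[0]*x+P[1]*y),P[2]]),1))
c=eyes.get_calibration("wrist");s=status.read_state();print(c["camera_matrix"],c["cam_to_world"].round(3))
E
```

```text
[0.44216534 0.19190499] [0.44116959 0.18754512]
t 0.1 pos [0.1619626  0.49916987 0.23824943] axes
 [[-0.001 -0.951  0.309]
 [-0.001  0.309  0.951]
 [-1.     0.    -0.001]] 
turn [-31.7  -0.1  -0. ] shift [  4.84 -36.18 -21.02] force [-0.9  0.7 -0. ] op 1.006
scene (0, 0, 0.083) [288.3 155.3]
scene (-0.071, 0, 0.083) [264.8 149. ]
scene (0.026, -0.015, 0.097) [295.  155.5]
scene (-0.071, 0.015, 0.083) [267.4 146.7]
scene (-0.071, -0.015, 0.083) [262.1 151.3]
side (0, 0, 0.083) [303.5 285.9]
side (-0.071, 0, 0.083) [338.7 280. ]
side (0.026, -0.015, 0.097) [289.1 277.7]
side (-0.071, 0.015, 0.083) [340.8 286.6]
side (-0.071, -0.015, 0.083) [336.6 273.6]
[[297.31863964   0.         258.30810417]
 [  0.         297.31863964 188.81270228]
 [  0.           0.           1.        ]] [[ 0.309 -0.905 -0.293  0.086]
 [ 0.951  0.293  0.096  0.523]
 [-0.001 -0.309  0.951  0.383]
 [ 0.     0.     0.     1.   ]]
```

Request:
carry_out --plan '[[[-2,0,0,0,-2,-1.2,1],[-5,0,0,0,-5,-3,1],[-8,0,0,0,-8.5,-5,1],[-11.5,0,0,0,-12,-7,1],[-15,0,0,0,-15.5,-9,1],[-18.5,0,0,0,-19,-11,1],[-22,0,0,0,-22.5,-13,1],[-25,0,0,0,-26,-15,1],[-28,0,0,0,-29.5,-17,1],[-31.7,0,0,0,-32.5,-19,1]]]'

```text
time_s: 0.93
position: [0.4138, 0.2163, 0.2386]
tool_rot: [0.436, -0.557, 0.436, 0.557]
force: [0.6, 0.4, -0.5]
opening: 1.003
```

Run:
```python
from h import *
mv([.4412,.1875,.2],103.7)
```

```text
t 0.9333 pos [0.41378359 0.21634679 0.23855942] axes
 [[-0.    -0.971 -0.239]
 [-0.    -0.239  0.971]
 [-1.     0.    -0.   ]] 
turn [ 0.1 -0.  -0. ] shift [ 3.86 -1.97 -3.46] force [ 0.6  0.4 -0.5] op 1.003
```

Request:
carry_out --plan '[[[0,0,0,0,-1,-1.8,1],[0,0,0,0,-1.8,-3.2,1],[0,0,0,0,-2.1,-3.6,1],[0,0,0,0,-2.1,-3.6,1]]]'

```text
time_s: 1.27
position: [0.4418, 0.1878, 0.2384]
tool_rot: [0.437, -0.556, 0.437, 0.556]
force: [-0.0, -0.5, -0.4]
opening: 0.995
```

Run:
```python
from h import *
mv([.4412,.1875,.078],103.7)
im=eyes.camera("wrist"); c=eyes.get_calibration("wrist"); np.savez("w1.npz",**c)
cv2.imwrite("pics/w1.png",im[:,:,::-1])
```

```text
t 1.2667 pos [0.44182296 0.18783331 0.23838148] axes
 [[-0.001 -0.972 -0.236]
 [-0.    -0.236  0.972]
 [-1.     0.001  0.   ]] 
turn [-0.1  0.  -0. ] shift [16.04  0.06 -0.02] force [-0.  -0.5 -0.4] op 0.995
```

View pics/w1.png

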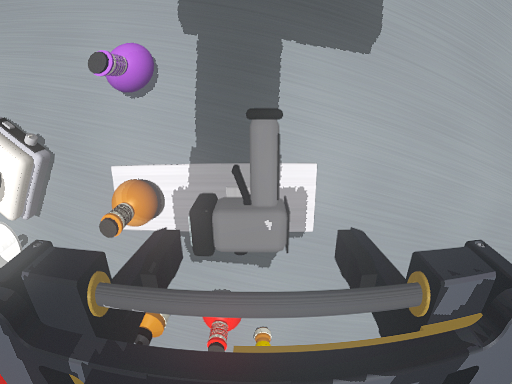

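The wrist view shows the grip from (265,112) to (264,195), with edges at columns ≈250 and 279. The trigger's free end is at ≈(236,168), the head at rows 195–252, the plate corners at (112,167)…(316,232), and the amber flask at (135,203).

```bash
cat >> h.py <<'E'
def wray(p,c):
    K=c["camera_matrix"];T=c["cam_to_world"]; u=np.array([p[0]-K[0,2],p[1]-K[1,2]])/K[0,0]; th=np.linalg.norm(u)
    k=np.sin(th)/th if th>1e-9 else 1; return T[:3,3],T[:3,:3]@np.array([u[0]*k,-u[1]*k,-np.cos(th)])
def wplane(p,z,c):
    o,d=wray(p,c); return o+d*(z-o[2])/d[2]
E
python3 - <<'E'
from h import *
np.set_printoptions(precision=4,suppress=True)
c=dict(np.load("w1.npz"))
a=np.radians(13.7);X=np.array([np.cos(a),np.sin(a)]);Y=np.array([-X[1],X[0]]);g=np.array([.4422,.1919])
for n,p,z in (("capL",(247,113),.083),("capR",(282,113),.083),("capOut",(265,108),.083),("gripL far",(250,130),.083),("gripR far",(278,130),.083),("gripL near",(250,188),.083),("gripR near",(278.5,188),.083),("trig",(234,167),.083),
  ("plate",(112,167),.005),("plate",(317,163.5),.005),("plate",(314,232),.005)):
    P=wplane(p,z,c); d=P[:2]-g; print(n,P,"in scanner axes mm",np.round([d@X*1e3,d@Y*1e3],1))
E
```

```text
capL [0.3833 0.162  0.083 ] in scanner axes mm [-64.3 -15.1]
capR [0.3748 0.1961 0.083 ] in scanner axes mm [-64.5  20. ]
capOut [0.3741 0.1783 0.083 ] in scanner axes mm [-69.4   2.9]
gripL far [0.3994 0.169  0.083 ] in scanner axes mm [-47.  -12.1]
gripR far [0.3926 0.1965 0.083 ] in scanner axes mm [-47.1  16.2]
gripL near [0.4593 0.1831 0.083 ] in scanner axes mm [ 14.6 -12.6]
gripR near [0.4522 0.2126 0.083 ] in scanner axes mm [14.6 17.7]
trig [0.4409 0.1617 0.083 ] in scanner axes mm [ -8.4 -29.1]
plate [ 0.5002 -0.012   0.005 ] in scanner axes mm [   8.1 -211.9]
plate [0.4302 0.265  0.005 ] in scanner axes mm [ 5.6 73.9]
plate [0.527  0.2909 0.005 ] in scanner axes mm [105.8  76.1]
```

Grip centre is 2.4 mm further along +y than assumed, and the x position and yaw agree. Descending to a grasp height of ≈86 mm (TCP ≈ 67 mm).

Request:
carry_out --plan '[[[0,0,0,2.5,0,0.2,1],[0,0,0,5.5,0,0.2,1],[0,0,0,8.5,0,0.2,1],[0,0,0,11,0,0.2,1],[0,0,0,13.5,0,0.2,1],[0,0,0,15.5,0,0.2,1],[0,0,0,16.8,0,0.2,1],[0,0,0,17.1,0,0.2,1],[0,0,0,17.1,0,0.2,1],[0,0,0,17.1,0,0.2,1]]]'

```text
time_s: 2.15
position: [0.4411, 0.1909, 0.0685]
tool_rot: [-0.437, 0.557, -0.436, -0.556]
force: [0.4, 0.4, 0.9]
opening: 0.997
```

Request:
carry_out --plan '[[[0,0,0,0,0,0,0.8],[0,0,0,0,0,0,0.7],[0,0,0,0,0,0,0.6],[0,0,0,0,0,0,0.55],[0,0,0,0,0,0,0.5],[0,0,0,0,0,0,0.45],[0,0,0,0,0,0,0.4],[0,0,0,0,0,0,0.3],[0,0,0,0,0,0,0.3],[0,0,0,0,0,0,0.3]]]'

```text
time_s: 2.98
position: [0.4398, 0.1896, 0.0673]
tool_rot: [0.436, -0.555, 0.438, 0.557]
force: [-5.2, -6.1, 1.4]
opening: 0.42
```

Request:
carry_out --plan '[[[0,0,0,0,0,0,0.3],[0,0,0,0,0,0,0.3],[0,0,0,0,0,0,0.3]]]'

```text
time_s: 3.23
position: [0.4398, 0.1897, 0.0673]
tool_rot: [0.436, -0.555, 0.438, 0.557]
force: [-4.9, -5.2, 0.3]
opening: 0.419
```

Run:
```python
from h import *
mv([.44,.19,.067],103.7)
a=eyes.camera("wrist")[90:270,170:370,::-1]; b=eyes.camera("side")[110:330,225:345,::-1]
A=cv2.resize(a,(440,396));B=cv2.resize(b,(327,600));o=np.zeros((600,770,3),np.uint8);o[:396,:440]=A;o[:,440:767]=B
cv2.imwrite("pics/sq.png",o)
```

```text
t 3.2333 pos [0.43982872 0.18965719 0.06731669] axes
 [[-0.003 -0.972 -0.237]
 [-0.001 -0.237  0.972]
 [-1.     0.004 -0.   ]] 
turn [ 0.  -0.  -0.2] shift [ 0.03 -0.02  0.03] force [-4.9 -5.2  0.3] op 0.419
```

View pics/sq.png

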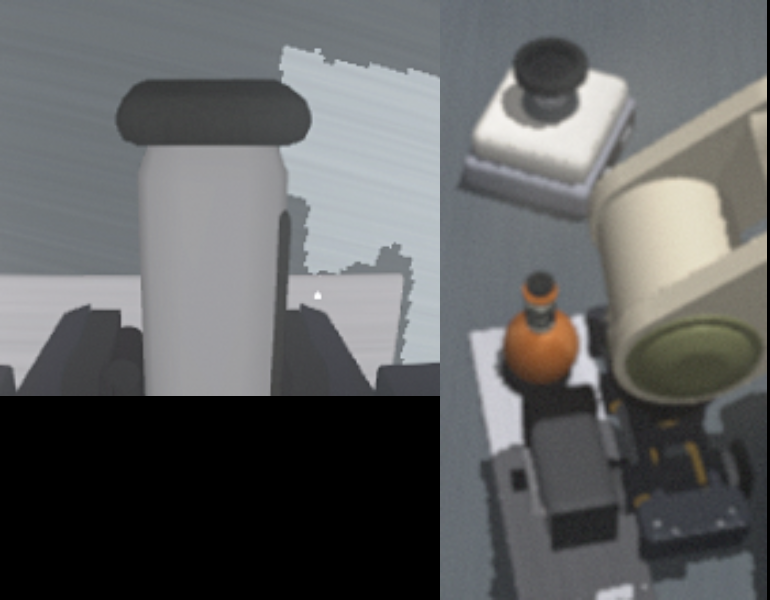

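The squeeze view shows the trigger tucked between the left finger and the grip (crop ≈(130,360)), with a 37 mm gap against 38 mm for fully in. Now I'll release and rise.

Request:
carry_out --plan '[[[0,0,0,0,0,0,0.6],[0,0,0,0,0,0,0.8],[0,0,0,0,0,0,1],[0,0,0,0,0,0,1],[0,0,0,0,0,0,1],[0,0,0,0,0,0,1],[0,0,0,0,0,0,1],[0,0,0,0,0,0,1]]]'

```text
time_s: 4.0
position: [0.4409, 0.1904, 0.0677]
tool_rot: [0.437, -0.556, 0.437, 0.556]
force: [0.4, 0.3, -0.6]
opening: 0.99
```

Request:
carry_out --plan '[[[0,0,0,-2,0,0,1],[0,0,0,-5,0,0,1],[0,0,0,-8,0,0,1],[0,0,0,-11,0,0,1],[0,0,0,-14,0,0,1],[0,0,0,-16,0,0,1],[0,0,0,-17,0,0,1],[0,0,0,-17,0,0,1],[0,0,0,-17,0,0,1]]]'

```text
time_s: 4.75
position: [0.4407, 0.1903, 0.2368]
tool_rot: [0.436, -0.556, 0.437, 0.556]
force: [0.9, -0.0, -0.4]
opening: 0.996
```

Run:
```python
from h import *
np.set_printoptions(precision=4,suppress=True)
mv([.5327,.0377,.238],103.7)
im=eyes.camera("wrist")[:,:,::-1]; cw=eyes.get_calibration("wrist"); cv2.imwrite("pics/w2.png",im)
old=cv2.imread("pics/w1.png"); print("trigger area diff vs w1:",np.abs(im[150:195,228:250].astype(int)-old[150:195,228:250]).mean(), "ref",np.abs(im[120:190,252:276].astype(int)-old[120:190,252:276]).mean())
# ring, refined: dark mask, looser; convex hull extents
for n,roi in (("scene",(165,220,210,262)),("side",(240,292,112,165))):
    i=cv2.imread(f"pics/{n}0.png"); v=i.max(2); x0,x1,y0,y1=roi
    m=(v<75).astype(np.uint8); z=np.zeros_like(m); z[y0:y1,x0:x1]=m[y0:y1,x0:x1]
    ys,xs=np.nonzero(z); print(n,"rows: ",[(r,xs[ys==r].min(),xs[ys==r].max()) for r in np.unique(ys)])
# neck/stopper axis of flask in both views: dark stopper top
for n,P in (("scene",[.5327,.0377,.115]),("side",[.5327,.0377,.115])): print(n,"expected stopper top",proj(n,P),"neck", proj(n,[.5327,.0377,.083]))
```

```text
t 4.75 pos [0.4407 0.1903 0.2368] axes
 [[-0.001 -0.971 -0.237]
 [-0.    -0.237  0.971]
 [-1.     0.001  0.   ]] 
turn [ 0.   0.  -0.1] shift [ -0.13  -5.32 -17.  ] force [ 0.9 -0.  -0.4] op 0.996
trigger area diff vs w1: 23.451515151515153 ref 5.087896825396825
scene rows:  [(np.int64(219), np.int64(188), np.int64(200)), (np.int64(220), np.int64(185), np.int64(203)), (np.int64(221), np.int64(183), np.int64(205)), (np.int64(222), np.int64(181), np.int64(206)), (np.int64(223), np.int64(180), np.int64(207)), (np.int64(224), np.int64(179), np.int64(208)), (np.int64(225), np.int64(178), np.int64(209)), (np.int64(226), np.int64(177), np.int64(209)), (np.int64(227), np.int64(177), np.int64(209)), (np.int64(228), np.int64(176), np.int64(209)), (np.int64(229), np.int64(176), np.int64(209)), (np.int64(230), np.int64(176), np.int64(209)), (np.int64(231), np.int64(176), np.int64(209)), (np.int64(232), np.int64(176), np.int64(209)), (np.int64(233), np.int64(176), np.int64(209)), (np.int64(234), np.int64(176), np.int64(209)), (np.int64(235), np.int64(176), np.int64(209)), (np.int64(236), np.int64
[... 2004 characters left out ...]
72)), (np.int64(145), np.int64(256), np.int64(267)), (np.int64(146), np.int64(256), np.int64(258)), (np.int64(147), np.int64(256), np.int64(258)), (np.int64(148), np.int64(256), np.int64(258)), (np.int64(149), np.int64(256), np.int64(259)), (np.int64(150), np.int64(257), np.int64(258)), (np.int64(151), np.int64(258), np.int64(260)), (np.int64(163), np.int64(290), np.int64(290))]
scene expected stopper top (np.float64(275.90062539177404), np.float64(180.44459031176623)) neck (np.float64(275.5192362952068), np.float64(192.1539648663636))
side expected stopper top (np.float64(261.7203958664166), np.float64(212.34504373605463)) neck (np.float64(261.88637682384854), np.float64(221.5958432958023))
```

Run:
```python
from h import *
np.set_printoptions(precision=4,suppress=True)
print("ring mid",tri((193.0,230.5),(265.3,134.6)),plane("scene",(193,230.5),.116),plane("side",(265.3,134.6),.116))
im=cv2.imread("pics/w2.png")[60:260,80:330]; cv2.imwrite("pics/w2c.png",cv2.resize(im,(750,600)))
```

```text
ring mid (array([ 0.5371, -0.2064,  0.115 ]), np.float64(0.0026187138333382703)) [ 0.5365 -0.2073  0.116 ] [ 0.5381 -0.2041  0.116 ]
```

View pics/w2c.png

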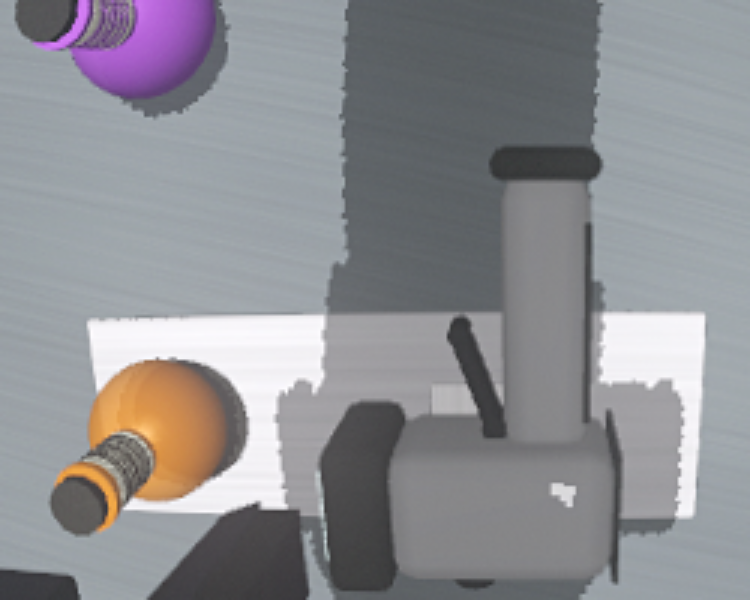

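The trigger has sprung back out (crop (460,328)). The ring's mid-plane triangulates to z = 0.115 against 0.116 expected. I'll check the ball against the wrist view, then move over it.

Run:
```python
from h import *
c=eyes.get_calibration("wrist")
print(wplane((133.3,203.3),.033,c), wplane((107,227),.115,c)) # ball, stopper top
mv([.5327,.0377,.237],103.7)
```

```text
[0.53125746 0.04026236 0.033     ] [0.52781516 0.04138034 0.115     ]
t 4.8 pos [0.4404982  0.19020393 0.23624848] axes
 [[-0.002 -0.971 -0.237]
 [-0.    -0.237  0.971]
 [-1.     0.002  0.   ]] 
turn [ 0.   0.  -0.1] shift [ -0.09  -5.34 -17.  ] force [ 0.7  0.2 -0. ] op 0.999
```

Request:
carry_out --plan '[[[0,0,0,0,-0.7,-2,1],[0,0,0,0,-1.8,-5.5,1],[0,0,0,0,-2.9,-9,1],[0,0,0,0,-4,-12.5,1],[0,0,0,0,-4.9,-15.5,1],[0,0,0,0,-5.3,-17,1],[0,0,0,0,-5.3,-17,1],[0,0,0,0,-5.3,-17,1]]]'

```text
time_s: 5.47
position: [0.5323, 0.0379, 0.2365]
tool_rot: [0.437, -0.555, 0.437, 0.557]
force: [-0.2, 0.7, 0.3]
opening: 1.0
```

Run:
```python
from h import *
np.set_printoptions(precision=4,suppress=True)
mv([.5327,.0377,.067],103.7)
im=eyes.camera("wrist")[:,:,::-1]; c=eyes.get_calibration("wrist"); cv2.imwrite("pics/w3.png",im)
for z in (.033,.115):
    o=c["cam_to_world"];K=c["camera_matrix"];q=o[:3,:3].T@(np.array([.5327,.0377,z])-o[:3,3]); th=np.arccos(-q[2]/np.linalg.norm(q)); u=np.array([q[0],-q[1]]);u/=np.linalg.norm(u); print("exp",z,u*th*K[0,0]+K[:2,2])
h=cv2.cvtColor(im,cv2.COLOR_BGR2HSV); m=cv2.inRange(h,(5,130,50),(22,255,255))
for k in cv2.findContours(m,cv2.RETR_EXTERNAL,cv2.CHAIN_APPROX_NONE)[0]:
    if cv2.contourArea(k)>60: print(cv2.boundingRect(k),cv2.contourArea(k),cv2.minEnclosingCircle(k))
```

```text
t 5.4667 pos [0.5323 0.0379 0.2365] axes
 [[-0.002 -0.972 -0.236]
 [ 0.001 -0.236  0.972]
 [-1.     0.002  0.001]] 
turn [-0.   0.1 -0.1] shift [16.95 -0.07 -0.05] force [-0.2  0.7  0.3] op 1.0
exp 0.033 [257.8934 163.1617]
exp 0.115 [257.9063 182.8112]
(234, 313, 249, 40) 1508.0 ((358.0, 333.0), 125.29974365234375)
(87, 273, 21, 44) 307.0 ((97.5, 294.5), 21.644960403442383)
(407, 272, 24, 45) 437.5 ((417.5, 293.8863525390625), 22.164539337158203)
(233, 138, 52, 53) 1671.0 ((258.51123046875, 164.4044952392578), 26.9736270904541)
```

The ball seen by the wrist camera agrees with the expected position to about 1 px. Descending to the neck and closing.

Request:
carry_out --plan '[[[0,0,0,2.5,-0.1,0,1],[0,0,0,5.5,-0.1,0,1],[0,0,0,8.5,-0.1,0,1],[0,0,0,11,-0.1,0,1],[0,0,0,13.5,-0.1,0,1],[0,0,0,15.5,-0.1,0,1],[0,0,0,16.6,-0.1,0,1],[0,0,0,16.9,-0.1,0,1],[0,0,0,16.9,-0.1,0,1],[0,0,0,16.9,-0.1,0,1]]]'

```text
time_s: 6.35
position: [0.5343, 0.0383, 0.0698]
tool_rot: [-0.437, 0.557, -0.436, -0.556]
force: [0.0, 0.5, 0.8]
opening: 0.996
```

Request:
carry_out --plan '[[[0,0,0,0,0,0,0.8],[0,0,0,0,0,0,0.65],[0,0,0,0,0,0,0.5],[0,0,0,0,0,0,0.43],[0,0,0,0,0,0,0.39],[0,0,0,0,0,0,0.35],[0,0,0,0,0,0,0.31],[0,0,0,0,0,0,0.27],[0,0,0,0,0,0,0.2],[0,0,0,0,0,0,0.1]]]'

```text
time_s: 7.18
position: [0.5338, 0.038, 0.0687]
tool_rot: [0.437, -0.556, 0.437, 0.556]
force: [-0.1, 1.0, -1.4]
opening: 0.271
```

Request:
carry_out --plan '[[[0,0,0,0,0,0,0.1],[0,0,0,-0.5,0,0,0.1],[0,0,0,-1,0,0,0.1],[0,0,0,-1.5,0,0,0.1],[0,0,0,-2,0,0,0.1],[0,0,0,-2,0,0,0.1]]]'

```text
time_s: 7.68
position: [0.5343, 0.0379, 0.09]
tool_rot: [-0.437, 0.557, -0.436, -0.556]
force: [-0.2, 0.2, -1.7]
opening: 0.267
```

Run:
```python
from h import *
mv([.537,-.206,.24],103.7)
a=eyes.camera("scene")[120:260,150:350,::-1];cv2.imwrite("pics/g.png",cv2.resize(a,(800,560)))
```

```text
t 7.6833 pos [0.53433079 0.03787612 0.08998838] axes
 [[ 0.002 -0.971 -0.237]
 [-0.    -0.237  0.971]
 [-1.    -0.002 -0.001]] 
turn [ 0.  -0.   0.1] shift [-14.99   5.5  -23.77] force [-0.2  0.2 -1.7] op 0.267
```

View pics/g.png

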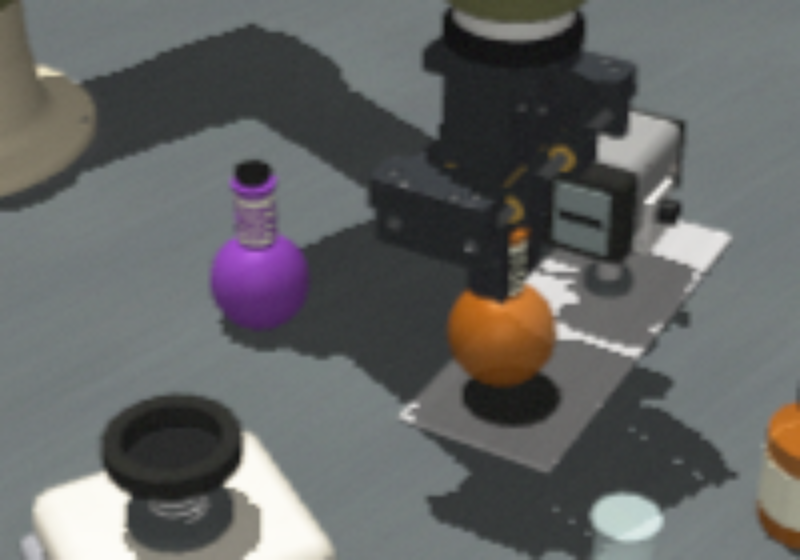

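The flask is held upright by the neck at crop (500,330), clear of the pad, with the opening about as wide as the neck. Lifting, then carrying it to the ring at (0.537, −0.206).

Request:
carry_out --plan '[[[0,0,0,-1.5,0,0,0.1],[0,0,0,-4,0,0,0.1],[0,0,0,-6.5,0,0,0.1],[0,0,0,-9,0.3,-1.2,0.1],[0,0,0,-11,0.8,-3.3,0.1],[0,0,0,-12.5,1.4,-5.9,0.1],[0,0,0,-13.5,2,-8.6,0.1],[0,0,0,-14,2.6,-11.3,0.1],[0,0,0,-14,3.2,-14,0.1],[0,0,0,-14,3.8,-16.6,0.1]]]'

```text
time_s: 8.57
position: [0.5361, -0.1338, 0.2289]
tool_rot: [-0.437, 0.556, -0.437, -0.556]
force: [0.8, 0.4, -2.1]
opening: 0.269
```

Request:
carry_out --plan '[[[0,0,0,0,0.5,-2.2,0.1],[0,0,0,0,1,-4.2,0.1],[0,0,0,0,1.4,-5.8,0.1],[0,0,0,0,1.6,-6.8,0.1],[0,0,0,0,1.7,-7.2,0.1],[0,0,0,0,1.7,-7.2,0.1],[0,0,0,0,1.7,-7.2,0.1]]]'

```text
time_s: 9.15
position: [0.5368, -0.2056, 0.2286]
tool_rot: [0.437, -0.556, 0.437, 0.556]
force: [0.3, -0.5, -2.9]
opening: 0.269
```

Run:
```python
from h import *
mv([.537,-.206,.185],103.7)
w=eyes.camera("wrist")[:,:,::-1]; c=eyes.get_calibration("wrist"); np.savez("w4.npz",**c); cv2.imwrite("pics/w4.png",w)
sc=eyes.camera("scene")[:,:,::-1];cv2.imwrite("pics/sc4.png",sc);sd=eyes.camera("side")[:,:,::-1];cv2.imwrite("pics/sd4.png",sd)
o=np.zeros((600,800,3),np.uint8)
o[:300,:400]=cv2.resize(w[60:285,110:410],(400,300)); o[:400,400:]=cv2.resize(sc[160:270,140:250],(400,400)); o[300:600,:400]=cv2.resize(sd[80:170,205:325],(400,300))
cv2.imwrite("pics/m4.png",o)
```

```text
t 9.15 pos [ 0.5368432  -0.20559536  0.22860842] axes
 [[-0.    -0.971 -0.238]
 [ 0.    -0.238  0.971]
 [-1.     0.     0.001]] 
turn [ 0.  0. -0.] shift [ 4.36 -0.01 -0.05] force [ 0.3 -0.5 -2.9] op 0.269
```

View pics/m4.png

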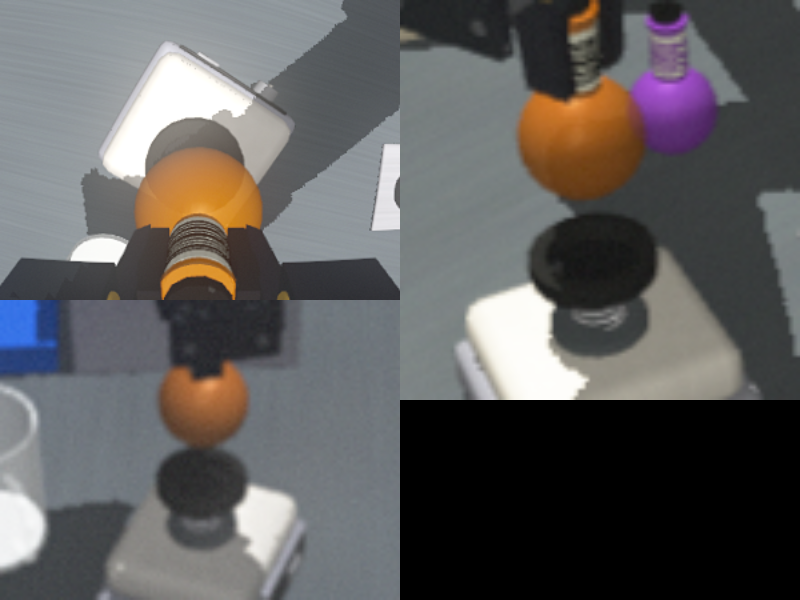

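The flask hangs upright just above the ring: in the scene crop, ball (582,138) against ring (593,262); in the side crop, ball (203,403) against ring (202,483). I'll measure the lateral error between ball and ring.

Run:
```python
from h import *
np.set_printoptions(precision=4,suppress=True)
B={};G={}
for n,f,rb,rg in (("scene","sc4",(165,214,183,217),(165,220,217,243)),("side","sd4",(245,285,100,127),(240,292,122,147))):
    i=cv2.imread(f"pics/{f}.png");h=cv2.cvtColor(i,cv2.COLOR_BGR2HSV)
    def cut(m,r): z=np.zeros_like(m);z[r[2]:r[3],r[0]:r[1]]=m[r[2]:r[3],r[0]:r[1]];return z
    m=cut(cv2.inRange(h,(5,120,40),(22,255,255)),rb); k=max(cv2.findContours(m,0,cv2.CHAIN_APPROX_NONE)[0],key=cv2.contourArea)
    p=k[:,0].astype(float); lo=p[p[:,1]>rb[2]+2]; # circle least squares on contour
    A=np.c_[2*lo,np.ones(len(lo))]; s=np.linalg.lstsq(A,(lo**2).sum(1),rcond=None)[0]; r=np.sqrt(s[2]+s[0]**2+s[1]**2)
    B[n]=s[:2]; print(n,"ball",s[:2],r,cv2.minEnclosingCircle(k),cv2.boundingRect(k))
    v=(i.max(2)<60).astype(np.uint8); z=cut(v,rg); k=max(cv2.findContours(z,0,cv2.CHAIN_APPROX_NONE)[0],key=cv2.contourArea); print("ring box",cv2.boundingRect(k))
b,e=tri(B["scene"],B["side"]);print("ball",b,e,"exp z",.2286-.0635+.028)
g=np.array([.5371,-.2064,.116])
for n in B: print(n,"ring proj",proj(n,g),"ball above ring would be",proj(n,[g[0],g[1],b[2]]))
```

```text
scene ball [189.1601 198.7238] 15.747580736785578 ((189.38775634765625, 197.051025390625), 17.469314575195312) (173, 183, 34, 32)
ring box (176, 217, 36, 26)
side ball [265.7386 110.906 ] 11.178441900471611 ((265.63812255859375, 109.49232482910156), 12.845812797546387) (254, 100, 25, 23)
ring box (253, 124, 25, 21)
ball [ 0.5359 -0.2067  0.1889] 0.0022429677225467917 exp z 0.1931
scene ring proj (np.float64(193.56441400789427), np.float64(230.40626768376455)) ball above ring would be (np.float64(190.24354204012292), np.float64(199.2367537419782))
side ring proj (np.float64(265.73942598417614), np.float64(133.98249372622791)) ball above ring would be (np.float64(265.577140438678), np.float64(110.65397502665489))
```

Lateral error is ≤1 mm. Descending, slowing before contact.

Request:
carry_out --plan '[[[0,0,0,0.8,-0.1,0,0.1],[0,0,0,1.6,-0.1,0,0.1],[0,0,0,2.4,-0.1,0,0.1],[0,0,0,3.1,-0.1,0,0.1],[0,0,0,3.6,-0.1,0,0.1],[0,0,0,4,-0.1,0,0.1],[0,0,0,4.2,-0.1,0,0.1],[0,0,0,4.3,-0.1,0,0.1],[0,0,0,4.4,-0.1,0,0.1],[0,0,0,4.4,-0.1,0,0.1]]]'

```text
time_s: 10.13
position: [0.5378, -0.2061, 0.1848]
tool_rot: [-0.437, 0.556, -0.437, -0.556]
force: [0.3, -0.4, -2.5]
opening: 0.267
```

Request:
carry_out --plan '[[[0,0,0,0.1,0,0,0.1],[0,0,0,0.2,0,0,0.1],[0,0,0,0.3,0,0,0.1],[0,0,0,0.4,0,0,0.1],[0,0,0,0.5,0,0,0.1],[0,0,0,0.6,0,0,0.1],[0,0,0,0.7,0,0,0.1],[0,0,0,0.8,0,0,0.1],[0,0,0,0.8,0,0,0.1]]]'

```text
time_s: 10.88
position: [0.5381, -0.2064, 0.1772]
tool_rot: [-0.437, 0.557, -0.437, -0.556]
force: [0.7, -2.0, 5.1]
opening: 0.272
```

Contact made cleanly; a net 7.6 N means the spring has just started moving, by ≈3 mm. Continuing steadily.

Request:
carry_out --plan '[[[0,0,0,0.1,0,0,0.1],[0,0,0,0.2,0,0,0.1],[0,0,0,0.3,0,0,0.1],[0,0,0,0.4,0,0,0.1],[0,0,0,0.5,0,0,0.1],[0,0,0,0.6,0,0,0.1],[0,0,0,0.7,0,0,0.1],[0,0,0,0.8,0,0,0.1],[0,0,0,0.8,0,0,0.1]]]'

```text
time_s: 11.63
position: [0.5382, -0.2065, 0.1696]
tool_rot: [-0.437, 0.557, -0.437, -0.555]
force: [0.4, -2.8, 9.3]
opening: 0.267
```

Request:
carry_out --plan '[[[0,0,0,0.1,0,0,0.1],[0,0,0,0.15,0,0,0.1],[0,0,0,0.2,0,0,0.1],[0,0,0,0.2,0,0,0.1],[0,0,0,0.2,0,0,0.1]]]'

```text
time_s: 12.05
position: [0.5383, -0.2066, 0.168]
tool_rot: [-0.437, 0.557, -0.437, -0.555]
force: [-0.2, -1.8, 9.3]
opening: 0.27
```

Request:
carry_out --plan '[[[0,0,0,0.05,0,0,0.1],[0,0,0,0.1,0,0,0.1],[0,0,0,0.15,0,0,0.1],[0,0,0,0.2,0,0,0.1],[0,0,0,0.2,0,0,0.1],[0,0,0,0.2,0,0,0.1]]]'

```text
time_s: 12.55
position: [0.5385, -0.2071, 0.1662]
tool_rot: [-0.437, 0.558, -0.437, -0.555]
force: [-0.8, -3.7, 9.8]
opening: 0.268
```

Request:
carry_out --plan '[[[0,0,0,0.05,0,0,0.1],[0,0,0,0.1,0,0,0.1],[0,0,0,0.1,0,0,0.1],[0,0,0,0.1,0,0,0.1]]]'

```text
time_s: 12.88
position: [0.5385, -0.2071, 0.1653]
tool_rot: [-0.437, 0.558, -0.437, -0.555]
force: [0.2, -3.2, 10.1]
opening: 0.268
```

Request:
carry_out --plan '[[[0,0,0,0.05,0,0,0.1],[0,0,0,0.1,0,0,0.1],[0,0,0,0.15,0,0,0.1],[0,0,0,0.15,0,0,0.1],[0,0,0,0.15,0,0,0.1]]]'

```text
time_s: 13.3
position: [0.5385, -0.2071, 0.1639]
tool_rot: [-0.437, 0.558, -0.437, -0.555]
force: [-1.1, -2.6, 11.2]
opening: 0.272
```

Run:
```python
from h import *
mv([.538,-.207,.164],103.7)
sc=eyes.camera("scene")[:,:,::-1];cv2.imwrite("pics/sc5.png",sc);sd=eyes.camera("side")[:,:,::-1];w=eyes.camera("wrist")[:,:,::-1]
o=np.zeros((600,800,3),np.uint8)
o[:300,:400]=cv2.resize(w[60:285,110:410],(400,300)); o[:400,400:]=cv2.resize(sc[160:270,140:250],(400,400)); o[300:600,:400]=cv2.resize(sd[80:170,205:325],(400,300))
o[400:600,400:700]=cv2.resize(sc[140:380,190:440],(300,200))
cv2.imwrite("pics/m5.png",o)
for f in("sc4","sc5"):
    i=cv2.imread(f"pics/{f}.png"); v=i.max(2); print(f,[ (r,int((v[r,165:222]<60).sum())) for r in range(216,262,2)])
for z in (.110,.102): print(proj("scene",[.5371,-.2064,z]))
```

```text
t 13.3 pos [ 0.53852716 -0.20707125  0.16387473] axes
 [[ 0.003 -0.971 -0.237]
 [-0.003 -0.237  0.971]
 [-1.    -0.002 -0.004]] 
turn [ 0.  -0.2  0.1] shift [-0.01  0.05  0.02] force [-1.1 -2.6 11.2] op 0.272
sc4 [(216, 2), (218, 14), (220, 22), (222, 27), (224, 32), (226, 34), (228, 34), (230, 35), (232, 34), (234, 35), (236, 34), (238, 30), (240, 27), (242, 23), (244, 14), (246, 1), (248, 1), (250, 0), (252, 0), (254, 0), (256, 0), (258, 0), (260, 0)]
sc5 [(216, 13), (218, 4), (220, 6), (222, 4), (224, 7), (226, 2), (228, 3), (230, 2), (232, 5), (234, 5), (236, 8), (238, 11), (240, 15), (242, 25), (244, 29), (246, 27), (248, 25), (250, 16), (252, 1), (254, 0), (256, 0), (258, 0), (260, 0)]
(np.float64(193.82262445943724), np.float64(232.82981618168665))
(np.float64(194.1635679023131), np.float64(236.0298917941205))
```

View pics/m5.png

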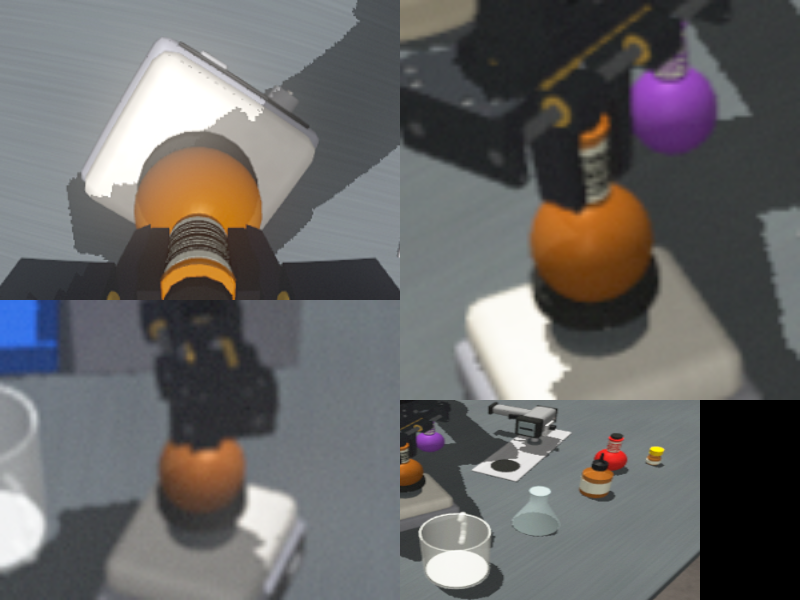

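The flask is seated upright in the ring, and the ring has dropped ≈6 px (14 mm expected ≈5.6 px). The other glassware stands as before. One more small push to confirm the stop.

Request:
carry_out --plan '[[[0,0,0,0.05,0,0,0.1],[0,0,0,0.1,0,0,0.1],[0,0,0,0.15,0,0,0.1],[0,0,0,0.15,0,0,0.1],[0,0,0,0.15,0,0,0.1]]]'

```text
time_s: 13.87
position: [0.5389, -0.2072, 0.1635]
tool_rot: [-0.437, 0.558, -0.437, -0.554]
force: [-1.6, -2.0, 17.7]
opening: 0.271
```

Force rose to 17.7 N over just 0.4 mm of travel, so the ring is at its bottom stop. Handing in.

Run:
```python
from cell import robot,status
s=status.read_state();print(s["force"],s["position"],s["opening"])
print(robot.finish_job())
```

```text
[-1.64926039 -2.04488602 17.73893347] [ 0.53886194 -0.20715488  0.16352712] 0.27063487604625
the job is handed in; nothing more can be done
None
```

I did both parts of the job in the order asked and handed it in at about 14 s. The flask was still gripped by the neck and pressed down on the mixer ring.

- **Scan:** With the amber flask on the reading pad, I squeezed the scanner's trigger until the gap read 37 mm, against 38 mm for fully in. I then let go, and the wrist picture showed the trigger sprung back out.
- **Mixing:** I carried the flask upright to the mixer, set it in the rubber ring and pressed it down slowly. The ring dropped about 6 px in the scene view, where 14 mm should be about 5.6 px. Over the last 0.4 mm the force rose from 11 to 18 N, so the ring is at its bottom stop.
- **Other glassware:** The last picture showed it all standing, with the fingers on the neck and well clear of the ring.
- **Checks that disagreed:**
    - Both measured openings were 1 to 1.5 mm under the given sizes, which I took as an offset in the gripper reading.
    - The hanging ball measured about 4 mm lower than expected, but its sideways position agreed to about 1 mm.
    - There was a sideways force of 2 to 4 N while pressing.

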